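Load the mini chopper and hold its bayonet lid at pulse

TASK

Put the short standing piece of leek into the bowl of the mini chopper on the worktop, then drop the bayonet lid straight into its slots (handle in line with the dots) until it sits flat on the collar, and twist it clockwise to the halfway bar mark, which is the sprung pulse position, stopping well short of the square mark where the lock clicks shut. Finish while still gripping the lid and holding it at the halfway mark against the spring: do not let go. Leave the knife, the bowl and the pepper mill where they are.

Things in the scene. Friction and masses are not known exactly. Their poses are not given: they have to be found in the camera images.
- chopper: Mini food chopper, fixed: round white motor base (132 mm wide, 88 mm high), on it a clear bowl (inner radius 49 mm) with a low hub and 60 mm blade (8 mm high) on its floor, and on the rim a flat white collar 120 mm across, 5 mm thick, top at 175 mm, with a round mouth 80 mm across and two slots on the chopper's +y and -y sides. Origin: centre of the underside, z up the bowl's axis.
- mouth (a point): Centre of the bowl's mouth, level with the collar's top (175 mm above the worktop).
- bowl_floor (a point): Centre of the bowl's inner floor, 95 mm above the worktop.
- slot (a point): Middle of the +y slot in the collar, level with the collar's top (its twin is at -y). Each slot is 18 mm wide and reaches out to radius 49 mm. The lid's lugs pass the slots when the lid's x axis lies along the chopper's x axis, either way round.
- half_mark (a point): The raised black bar on the collar: halfway, the pulse position. Marks on the collar, each twice, half a turn apart: dot = where the handle points when the lid is dropped in (chopper's +x and -x); bar = halfway, 0.55 rad clockwise of the dot seen from above; square = lock, 1.10 rad clockwise of the dot.
- pulse_ring (a joint): Sprung ring under the collar that the lid's lugs push round as the lid turns clockwise: 0 at rest, grows clockwise (rad); about 0.08 less than the lid's turn from the slots, so 0.47 at the halfway bar. The spring pushes back with 0.05 N m at 0 plus 0.2 N m per rad and turns the lid back if let go. The lock clicks above 0.9; the spring gives no warning of it.
- lid: Bayonet lid, 55 mm tall, 120 g, right way up on the green board: below, a round plug 76 mm across and 13 mm high; then a flange 99 mm across (13 to 21 mm up); on top an upright bar handle along the lid's x, 64 long, 20 wide, 34 high, a grey rib at each end as pointer. Same after half a turn. Origin: centre of the plug's underside, z up; fully in, it is 162 mm above the chopper's origin.
- lug (a point): Middle of the lug on the plug's +y side (its twin is at -y): 12 mm wide, reaching to radius 45 mm, 1 to 6 mm above the lid's underside. 3 mm to spare on each side in the slot, 2 mm around the plug. With the flange down on the collar the lugs are 2 mm below the collar and turn under it, clockwise only; once turned they hold the lid down.
- lid_grip (a point): Point on the lid's axis, 41 mm above its underside, where the handle is pinched across its 20 mm width (fingertips then 1 mm above the flange).
- leek: Piece of leek, a pale rigid cylinder 28 mm across and 46 mm tall, about 30 g, standing on its cut end on the green board. Origin: centre of its lower end, z along its length.
- board: Green plastic chopping board, 240 x 340 x 12 mm, fixed. The leek piece, the lid and the knife lie on it. Origin: centre of the underside.
- knife: Bystander: chef's knife lying flat near the board's far edge, about 280 mm long, along the board's y axis, blade steel, handle black (16 mm high). Origin: under the heel of the blade. Leave alone.
- bowl: Bystander: white ceramic bowl, 90 mm across, 50 mm high, on the worktop. Origin: centre of the underside. Leave alone.
- mill: Bystander: dark wooden pepper mill, 54 mm across, 145 mm tall, on the worktop. Origin: centre of the underside. Leave alone.
Things that resemble listed ones, but are neither listed nor needed, are in the scene too. What is shaped like the lid but pink or turquoise is not meant.

How it is judged:
By the outcome, as a careful person would: the job done as asked, in the order asked, and still so for the second after the job is handed in, while the arm keeps its last pose, push and grip.
It also fails if it takes over 61 s, if anything falls off the work surface, if the arm or the gripper's body presses on something with over 40 N, if the wrist force passes 120 N, or if a joint passes its speed limit or range.

ROBOT

A 6-joint arm with a two-finger parallel gripper is mounted at the origin on the work surface. World frame = base frame: x ahead of the robot, y to its left, z up, the work surface at z = 0. Lengths are in mm, angles in rad, forces in N, time in s.
With the tool pointing down it reaches from about 300 to 775 mm from the base axis. Payload 14.6 kg.
Tool frame: the origin (TCP) lies on the centre line of the jaws, within the pads' length; the fingertips stand 8 mm ahead of it and the grasp point (between the pads) lies 11 mm behind it; z points along the fingers, y is the line along which they close (so a half turn about z gives the same grasp; the last joint's range is limited). The gripper opens to 94 mm and grips with 3 to 60 N. Pads are 16 mm wide; open, the fingers measure 119 mm over their backs; the gripper's body (75 mm by 177 mm) begins 78 mm behind the grasp point.
Start: joints at [-1.242, 0.3, 1.521, -0, 1.321, -0.067], TCP at [212.043, -507.471, 213.446] pointing down, gripper open.
Joint ranges: [-3.03, 3.03], [-0.79, 2.21], [0.23, 2.52], [-1.04, 4.18], [0, 3.07], [-2.55, 2.55]. Speed limits (rad/s): [2.22, 2.22, 2.57, 3.14, 3.14, 3.14].

INTERFACE

Orientations are given as [roll, pitch, yaw] about the fixed x, y, z axes, in that order (R = Rz(yaw) Ry(pitch) Rx(roll)).
In Python, from cell import manip gives the robot as it stands.
- The arm moves only by the tool jog_arm, never from a script. Its argument "rows" is one flat list of numbers, 7 for each row, row after row: the shift along the world's x, y, z in cm, then the turn, a rotation vector about the world's x, y, z in rad, then the closure, from 0 (fully open) to 1 (shut). In form: [dx, dy, dz, rx, ry, rz, fingers, dx, dy, dz, rx, ry, rz, fingers, ...]. A call has 1 to 20 rows; each row shifts and turns the commanded pose from where the row before left it; what a row does not reach is not made up. A row lasts 1/12 s, in which the tool goes at most 41.7 mm and 7.16 degrees, less where a joint would pass 70% of its speed; a pose out of reach is approached as far as the arm can. A call with a gripper value outside its range is refused whole. The fingers move at their own pace and stop on an object; "newtons" is the grip in N (left out, the last holds). Time passes only in rows, so rows that do not move let the fingers close. It gives the time, the measured TCP pose, the force, the opening and the grip force at its end, in the units of the state.
- manip.read_state(): the state, without advancing time (a new reading comes with each control period).
- manip.camera(name): name is "scene" or "top"; returns (picture, depth): 384x512x3 uint8, blue, green, red; 384x512 float32, mm along the optical axis (not along the pixel's ray), 0 where there is no reading.
- manip.camera_model(name): a dict with "K" (3x3 intrinsics, pixels), "k1" (the pictures are not rectified: a ray, as slopes to the right and down, at radius r is drawn at 1 + k1 r^2 times it, then the intrinsics apply), "R" (3x3) and "t" (3): a world point X has camera coordinates R X + t. Camera axes: x right, y down, z forward; pixel columns grow to the right and rows downward; lengths in mm; the calibration is good to about 2 mm. A picture is of the moment at which its call begins. camera_model takes no time and is no camera call.
- manip.sign_off(): hands the job in; it is judged then, once.
The state is a dict: "clock": time; "joints": joint angles; "qd": joint speeds; "effort": joint torques, N m; "eef_pos": TCP position; "eef_rot": TCP orientation; "wrist_force": force on the tool from outside, world axes, zero at the start; "moment": the same for the moment, N m; "finger_gap": finger opening in mm; "finger_force": force on a finger pad.
Only numpy, scipy, OpenCV 4.12 (cv2) and the standard library are available. Lean on these libraries where they do the work, as an engineer would, in place of code of your own. Each camera call takes 0.05 s, during which the arm holds its last target. There are 200 camera calls.

## Working session

There is one attempt and no reset: what is moved stays moved. The work goes in short steps, Python scripts to look and compute and a tool call to move; the robot and the scene stay as the last step left them, time stands still between calls to the robot, and variables do not carry over. Pictures are saved under pics/ and viewed, at most 10 in all, crops included, and the job is handed in when it is done.

Besides the shell and the picture viewer there is one more tool, called after ">>>" by a JSON object that holds its "fn" and its "kwargs". jog_arm: Moves the arm, as the interface text tells. Its arguments: {"type":"object","properties":{"rows":{"type":"array"},"newtons":{"type":"number"}},"required":["rows"]}

```bash
mkdir -p pics; ls; cat > h.py <<'E'
import numpy as np, cv2, sys
sys.path.insert(0,'.')
from cell import manip
def grab(n):
    p,d=manip.camera(n); np.savez(f'{n}.npz',p=p,d=d); return p,d,manip.camera_model(n)
def load(n):
    z=np.load(f'{n}.npz'); return z['p'],z['d'],manip.camera_model(n)
def ray(m,uv):
    K=np.array(m['K'],float);k=m['k1'];R=np.array(m['R']);t=np.array(m['t'])
    uv=np.atleast_2d(np.array(uv,float))
    q=np.c_[(uv[:,0]-K[0,2])/K[0,0],(uv[:,1]-K[1,2])/K[1,1]]; s=q.copy()
    for _ in range(20): s=q/(1+k*(s**2).sum(1,keepdims=True))
    return -R.T@t, np.c_[s,np.ones(len(s))], R
def onplane(m,uv,z):
    c,s,R=ray(m,uv); d=s@R; return c+d*((z-c[2])/d[:,2])[:,None]
def cloud(m,uv,depth):
    c,s,R=ray(m,uv); return c+(s*np.asarray(depth,float).reshape(-1,1))@R
E
python3 - <<'E'
from h import *
for n in ('scene','top'):
    p,d,m=grab(n); cv2.imwrite(f'pics/{n}0.png',p); print(n,np.round(m['K'],1).tolist(),m['k1'],-np.array(m['R']).T@m['t'])
print(manip.read_state())
E
```

```text
pics
scene [[469.2, 0.0, 262.5], [0.0, 469.2, 188.0], [0.0, 0.0, 1.0]] -0.024262006447794037 [ 976.61263473  781.66720784 1261.53486032]
top [[361.1, 0.0, 257.7], [0.0, 361.1, 197.9], [0.0, 0.0, 1.0]] -0.05107737430098579 [ 318.83864228   98.64938152 1277.95745979]
{'clock': 0.1, 'joints': array([-1.24161271e+00,  3.00375507e-01,  1.52151379e+00, -9.13604860e-06,
        1.32069734e+00, -6.65892656e-02]), 'qd': array([ 0.00012127, -0.00042983, -0.00238243, -0.0013528 ,  0.00082975,
        0.00058167]), 'effort': array([ 1.15002887e-03, -5.32647693e+01, -3.53285801e+01,  7.09827337e-02,
        2.34903902e-02, -7.09824076e-05]), 'eef_pos': array([ 211.96454153, -507.27091197,  212.96722658]), 'eef_rot': array([-3.14060029e+00, -5.73095702e-05,  3.95775115e-01]), 'wrist_force': array([ 0.96222715, -0.79477557,  0.80108898]), 'moment': array([-0.02165861, -0.02372052,  0.01906383]), 'finger_force': 0.0, 'finger_gap': 93.9332942205123}
```

View pics/scene0.png

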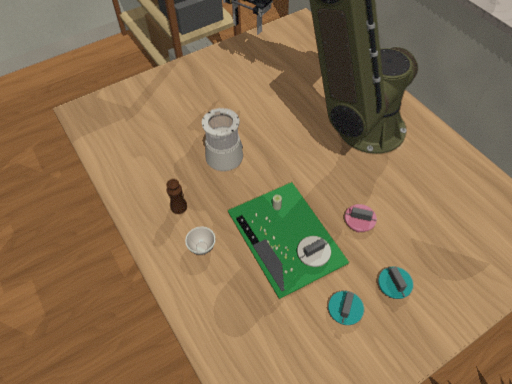

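View pics/top0.png

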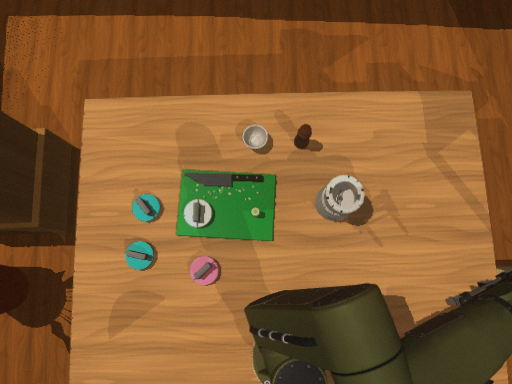

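The top view shows the white lid at (198,213), the leek at (255,212) and the chopper at (343,195). In the scene view they are at (314,251), (277,201) and (222,140).

Possible confusions:
- **Lid:** white at (198,213) is the one wanted. Pink at (205,270) and turquoise at (146,208) and (140,255) are decoys.
- **Leek:** the standing cylinder at (255,212), not the flat scraps scattered on the board near (225,190).

I'll check these choices in one close crop.

```bash
python3 - <<'E'
from h import *
p,d,m=load('top'); q,e,n=load('scene')
r=lambda im,u,v,s=40:cv2.resize(im[v-s//2*1:v+s//2,u-s//2:u+s//2],(390,290) if 0 else (290,290),interpolation=cv2.INTER_CUBIC)
a=np.vstack([np.hstack([r(p,343,198,60),r(p,198,213),]),np.hstack([r(q,222,135,60),r(q,314,251)])])
cv2.imwrite('pics/crop1.png',a)
for im,dd,mm,c in((p,d,m,[(343,195),(198,213),(255,212)]),(q,e,n,[(221,120),(314,251),(277,198)])):
  for u,v in c: print(u,v,im[v,u],dd[v,u],np.round(cloud(mm,[(u,v)],[dd[v,u]]),1))
E
```

```text
343 195 [157 176 190] 1199.4214 [[ 529.8 -189.8   98.2]]
198 213 [55 62 68] 1223.6407 [[486.4 298.2  64.3]]
255 212 [ 57 163 146] 1229.2961 [[485.6 104.7  59.1]]
221 120 [117 133 147] 1559.782 [[ 496.2 -218.3  133.5]]
314 251 [57 58 60] 1360.3236 [[499.3 313.9  53.4]]
277 198 [ 81 156 143] 1459.7216 [[488.2 105.2  62.5]]
```

View pics/crop1.png

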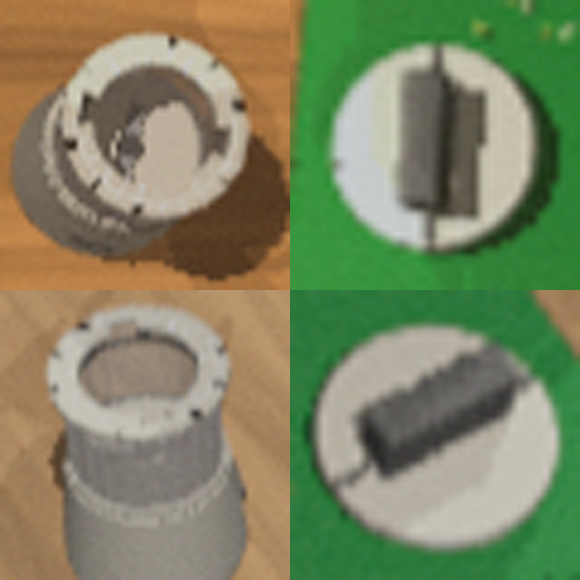

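The crop confirms the choice: the white lid's handle is nearly vertical in the top view, with ribs at its ends. The collar's slots are left and right, tilted about 14°, the dots are at crop (173,42) and (135,210), and the squares are at (238,103) and (70,143).

```bash
cat >> h.py <<'E'
def zmap(m,d):
    h,w=d.shape; v,u=np.mgrid[:h,:w]; uv=np.c_[u.ravel(),v.ravel()]
    P=cloud(m,uv,d.ravel()); P[d.ravel()==0]=np.nan; return P.reshape(h,w,3)
def region(P,c,r,z0,z1):
    with np.errstate(invalid='ignore'):
        return ((np.hypot(P[...,0]-c[0],P[...,1]-c[1])<r)&(P[...,2]>z0)&(P[...,2]<z1)).astype(np.uint8)
def hull(m,mask,z):
    c,_=cv2.findContours(mask,cv2.RETR_EXTERNAL,cv2.CHAIN_APPROX_NONE); c=max(c,key=cv2.contourArea)
    return onplane(m,c[:,0,:],z)[:,:2]
def circ(xy):
    A=np.c_[2*xy,np.ones(len(xy))]; s=np.linalg.lstsq(A,(xy**2).sum(1),rcond=None)[0]
    return s[:2],np.sqrt(s[2]+s[:2]@s[:2])
E
python3 - <<'E'
from h import *
for n in('top','scene'):
    p,d,m=load(n);P=zmap(m,d); hsv=cv2.cvtColor(p,cv2.COLOR_BGR2HSV)
    print(n)
    k=region(P,(515,-203),85,160,190); xy=hull(m,k,175); c,r=circ(xy); print('collar',c,r,'z',np.nanmedian(P[k>0][:,2]),np.nanstd(P[k>0][:,2]))
    # dark marks
    rr=np.hypot(P[...,0]-c[0],P[...,1]-c[1]); g=p.max(2)
    mk=((k>0)&(g<110)&(rr>42)&(rr<62)).astype(np.uint8)
    N,_,st,ce=cv2.connectedComponentsWithStats(mk)
    for i in range(1,N):
        w=onplane(m,[ce[i]],175)[0,:2]-c; print('  mark',st[i,4],np.round(ce[i],1),np.round(np.hypot(*w),1),np.round(np.degrees(np.arctan2(w[1],w[0])),1))
    k=region(P,(490,302),55,24,80); xy=hull(m,k,33); print('lid all',circ(xy))
    # handle top
    k=region(P,(490,302),45,60,75); w=onplane(m,np.argwhere(k)[:,::-1],67)[:,:2].astype(np.float32); print('handle',len(w),cv2.minAreaRect(w),w.mean(0),np.nanmedian(P[k>0][:,2]))
    ev,V=np.linalg.eigh(np.cov(w.T)); print('  yaw',np.arctan(V[1,1]/V[0,1]))
    k=region(P,(487,105),30,52,65); w=onplane(m,np.argwhere(k)[:,::-1],58)[:,:2]; print('leek',len(w),w.mean(0),w.min(0),w.max(0),np.nanmedian(P[k>0][:,2]))
    L=((p.max(2)>140)&(hsv[...,1]<70)).astype(np.uint8)&region(P,(490,302),60,20,45); 
    xy=hull(m,L,33); print('lid white',circ(xy))
    # lid gray ribs
    b=region(P,(545,100),250,-5,6); print('z table',np.nanmedian(P[b>0][:,2]))
E
```

```text
top
collar [ 521.46296677 -177.42136815] 59.06547359680581 z 176.22193591402447 2.955502601346334
  mark 1 [348. 176.] 56.5 -13.9
  mark 3 [330. 189.] 48.1 72.3
  mark 5 [362.2 189.4] 56.3 -78.9
  mark 1 [329. 192.] 49.8 84.0
  mark 4 [327.5 197.5] 56.6 102.3
  mark 5 [358. 197.] 42.2 -107.8
  mark 1 [332. 206.] 58.0 132.4
  mark 2 [341.  211.5] 59.2 164.3
lid all (array([492.63966957, 306.20387029]), np.float64(48.19276951951315))
handle 116 ((493.12054443359375, 304.555419921875), (61.966522216796875, 20.47022819519043), 0.1549299657344818) [493.47336 305.5749 ] 68.70283353654486
  yaw -0.031254287631622676
leek 52 [489.78084939 105.42099333] [475.49467281  94.24917612] [503.09358616 118.35478361] 59.96196125624397
lid white (array([493.08818616, 315.41762604]), np.float64(37.13415274105579))
z table 1.6580524488852006
scene
collar [ 521.2593435  -175.78001735] 59.73049670490075 z 174.7528915307605 4.006791029376495
  mark 2 [208.5 112. ] 59.9 -81.7
  mark 4 [221.2 114.8] 32.4 -127.7
  mark 2 [224.5 115. ] 33.8 -146.0
  mark 1 [230. 117.] 38.4 -177.9
  mark 3 [210.  118.7] 35.8 -57.6
  mark 1 [232. 119.] 40.4 166.0
  mark 4 [232.5 130.5] 55.7 105.4
lid all (array([490.47209314, 303.61016716]), np.float64(48.63917863187692))
handle 155 ((491.5740966796875, 304.4526672363281), (22.974233627319336, 65.80425262451172), 88.29954528808594) [491.8084 304.4603] 67.86068698361396
  yaw -0.03029710211259099
leek 61 [486.84632735 102.83507016] [473.70714949  88.05173497] [500.98840927 117.19916626] 59.89102701140973
lid white (array([490.18891327, 304.9527079 ]), np.float64(42.175971395491))
z table 1.6898603602812727
```

Both views agree within about 2 mm: leek (488,104), lid (492,305) with yaw -0.03, chopper (521.3,-176.6) with yaw about -0.265. Moving above the leek.

>>> {"fn": "jog_arm", "kwargs": {"rows": [1.38,3.055,0,0,0,-0.02,0,1.38,3.055,0,0,0,-0.02,0,1.38,3.055,0,0,0,-0.02,0,1.38,3.055,0,0,0,-0.02,0,1.38,3.055,0,0,0,-0.02,0,1.38,3.055,0,0,0,-0.02,0,1.38,3.055,0,0,0,-0.02,0,1.38,3.055,0,0,0,-0.02,0,1.38,3.055,0,0,0,-0.02,0,1.38,3.055,0,0,0,-0.02,0,1.38,3.055,-0.8,0,0,-0.02,0,1.38,3.055,-0.8,0,0,-0.02,0,1.38,3.055,-0.8,0,0,-0.02,0,1.38,3.055,-0.8,0,0,-0.02,0,1.38,3.055,-0.8,0,0,-0.02,0,1.38,3.055,-0.8,0,0,-0.02,0,1.38,3.055,-0.8,0,0,-0.02,0,1.38,3.055,-0.8,0,0,-0.02,0,1.38,3.055,-0.8,0,0,-0.02,0,1.38,3.055,-0.8,0,0,-0.02,0], "newtons": 20}}

```text
clock: 1.77
eef_pos: [488.3, 105.3, 132.8]
eef_rot: [3.142, 0.0, -0.005]
wrist_force: [0.4, -0.0, -0.4]
finger_gap: 93.9
finger_force: 0.0
```

>>> {"fn": "jog_arm", "kwargs": {"rows": [0,0,-2.4,0,0,0,0,0,0,-2.4,0,0,0,0,0,0,-2.4,0,0,0,0,0,0,-1.6,0,0,0,0,0,0,-1.0,0,0,0,0,0,0,0,0,0,0,1,0,0,0,0,0,0,1,0,0,0,0,0,0,1,0,0,0,0,0,0,1,0,0,0,0,0,0,1,0,0,0,0,0,0,1,0,0,0,0,0,0,1,0,0,0,0,0,0,1,0,0,0,0,0,0,1,0,0,0,0,0,0,1,0,0,0,0,0,0,1]}}

```text
clock: 3.1
eef_pos: [488.1, 103.5, 35.5]
eef_rot: [3.142, -0.0, -0.004]
wrist_force: [-0.7, 0.2, 0.7]
finger_gap: 27.6
finger_force: 20.0
```

>>> {"fn": "jog_arm", "kwargs": {"rows": [0,0,3.3,0,0,0,1,0,0,3.3,0,0,0,1,0,0,3.3,0,0,0,1,0,0,3.3,0,0,0,1,0,0,3.4,0,0,0,1,0,0,3.4,0,0,0,1,0.33,-2.8,0,0,0,0,1,0.33,-2.8,0,0,0,0,1,0.33,-2.8,0,0,0,0,1,0.33,-2.8,0,0,0,0,1,0.33,-2.8,0,0,0,0,1,0.33,-2.8,0,0,0,0,1,0.33,-2.8,0,0,0,0,1,0.33,-2.8,0,0,0,0,1,0.34,-2.8,0,0,0,0,1,0.35,-2.8,0,0,0,0,1,0,0,0,0,0,0,1]}}

```text
clock: 4.52
eef_pos: [521.2, -180.3, 234.9]
eef_rot: [3.141, 0.001, -0.007]
wrist_force: [-0.3, -0.6, -0.7]
finger_gap: 28.0
finger_force: 20.0
```

```bash
python3 - <<'E'
from h import *
s=manip.read_state();print(s['eef_pos'],s['finger_gap'],s['wrist_force'])
p,d,m=grab('scene');q,e,n=grab('top')
r=lambda im,u,v:cv2.resize(im[v-45:v+45,u-45:u+45],(400,400),interpolation=cv2.INTER_CUBIC)
cv2.imwrite('pics/c2.png',np.hstack([r(p,222,110),r(q,343,195)]))
E
```

```text
[ 521.22816832 -180.30588031  234.93361103] 27.952783158472588 [-0.34495729 -0.61293201 -0.71704982]
```

View pics/c2.png

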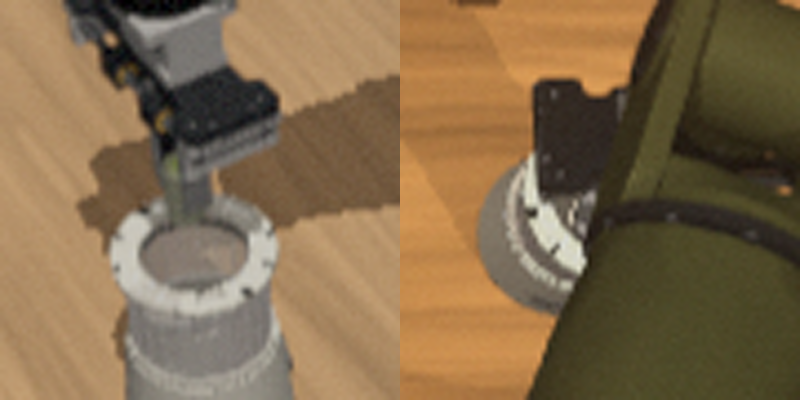

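The scene crop shows the leek held above the mouth at crop (180,190), and the top view is blocked by the arm. Next I lower it, open part way and rise.

>>> {"fn": "jog_arm", "kwargs": {"rows": [0,0,0,0,0,0,1,0,0,-1.5,0,0,0,1,0,0,-1.5,0,0,0,1,0,0,-1.5,0,0,0,1,0,0,-1.5,0,0,0,1,0,0,-1.5,0,0,0,1,0,0,-1.5,0,0,0,1,0,0,0,0,0,0,1,0,0,0,0,0,0,0.6,0,0,0,0,0,0,0.6,0,0,0,0,0,0,0.6,0,0,0,0,0,0,0.6]}}

```text
clock: 5.62
eef_pos: [521.7, -176.5, 146.4]
eef_rot: [3.141, -0.001, -0.004]
wrist_force: [0.3, 0.2, -0.1]
finger_gap: 37.7
finger_force: 0.0
```

>>> {"fn": "jog_arm", "kwargs": {"rows": [0,0,3,0,0,0,0.6,0,0,3,0,0,0,0.6,0,0,3,0,0,0,0.6,-0.21,3.44,0,0,0,-0.002,0.2,-0.21,3.44,0,0,0,-0.002,0.2,-0.21,3.44,0,0,0,-0.002,0.2,-0.21,3.44,0,0,0,-0.002,0.2,-0.21,3.44,0,0,0,-0.002,0.2,-0.21,3.44,0,0,0,-0.002,0.2,-0.21,3.44,0,0,0,-0.002,0.2,-0.21,3.44,0,0,0,-0.002,0.2,-0.21,3.44,-2,0,0,-0.002,0.2,-0.21,3.44,-2,0,0,-0.002,0.2,-0.21,3.44,-2,0,0,-0.002,0.2,-0.21,3.44,-2,0,0,-0.002,0.2,-0.21,3.44,-2,0,0,-0.002,0.2,-0.24,3.4,-2,0,0,-0.002,0.2,0,0,0,0,0,0,0.2,0,0,0,0,0,0,0.2]}}

```text
clock: 7.2
eef_pos: [490.9, 305.8, 114.6]
eef_rot: [3.141, 0.001, -0.03]
wrist_force: [1.0, -0.0, 0.7]
finger_gap: 75.0
finger_force: 0.0
```

```bash
python3 - <<'E'
from h import *
s=manip.read_state();print(s['eef_pos'],s['eef_rot'],s['finger_gap'])
p,d,m=grab('scene');q,e,n=grab('top')
r=lambda im,u,v,s:cv2.resize(im[v-s:v+s,u-s:u+s],(400,400),interpolation=cv2.INTER_CUBIC)
cv2.imwrite('pics/c3.png',np.hstack([r(p,222,130,30),r(q,343,195,30)]))
P=zmap(n,e);k=region(P,(518,-177),30,60,160)
print(np.nanpercentile(P[k>0][:,2],[1,25,50,75,99]))
E
```

```text
[490.89331132 305.75156661 114.63804614] [ 3.14072231e+00  1.46918408e-03 -2.97659873e-02] 75.00212556462405
[ 90.36360888  96.76305639 102.92860539 149.33846289 154.39801446]
```

View pics/c3.png

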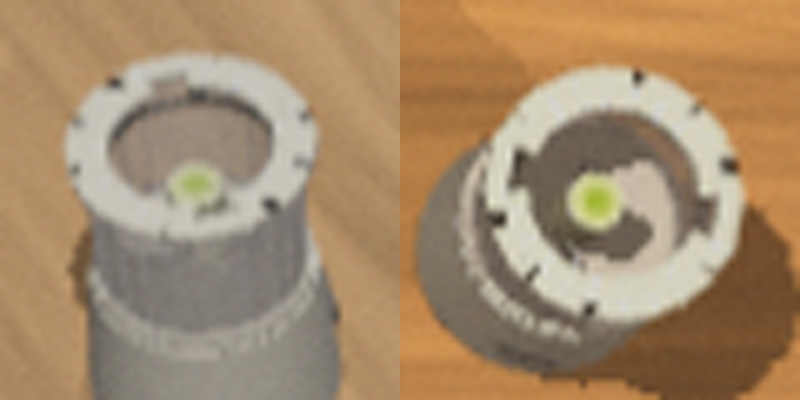

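The leek stands inside the bowl, at (597,200) in the right crop, and its top is at about 153 mm, below the plug. Next I grip the lid.

>>> {"fn": "jog_arm", "kwargs": {"rows": [0.1,-0.05,-2,0,0,0,0.2,0,0,-2,0,0,0,0.2,0,0,-1.6,0,0,0,0.2,0,0,-1,0,0,0,0.2,0,0,-0.55,0,0,0,0.2,0,0,0,0,0,0,0.2,0,0,0,0,0,0,1,0,0,0,0,0,0,1,0,0,0,0,0,0,1,0,0,0,0,0,0,1,0,0,0,0,0,0,1,0,0,0,0,0,0,1,0,0,0,0,0,0,1,0,0,0,0,0,0,1,0,0,0,0,0,0,1,0,0,0,0,0,0,1], "newtons": 55}}

```text
clock: 8.63
eef_pos: [492.6, 304.2, 44.0]
eef_rot: [-3.142, -0.0, -0.032]
wrist_force: [-0.3, -0.1, 1.8]
finger_gap: 19.8
finger_force: 55.0
```

>>> {"fn": "jog_arm", "kwargs": {"rows": [0,0,2,0,0,0,1,0,0,3.5,0,0,0,1,0,0,3.5,0,0,0,1,0,0,3.5,0,0,0,1,0,0,3.5,0,0,0,1,0,0,3,0,0,0,1,0.18,-3.0,0,0,0,-0.019,1,0.18,-3.0,0,0,0,-0.019,1,0.18,-3.0,0,0,0,-0.019,1,0.18,-3.0,0,0,0,-0.019,1,0.18,-3.0,0,0,0,-0.019,1,0.18,-3.0,0,0,0,-0.019,1,0.18,-3.0,0,0,0,-0.019,1,0.18,-3.0,0,0,0,-0.019,1]}}

```text
clock: 9.8
eef_pos: [506.8, 62.8, 233.9]
eef_rot: [3.142, 0.0, -0.185]
wrist_force: [1.0, -0.8, -1.1]
finger_gap: 19.7
finger_force: 55.0
```

>>> {"fn": "jog_arm", "kwargs": {"rows": [0.18,-3.0,0,0,0,-0.019,1,0.18,-3.0,0,0,0,-0.019,1,0.18,-3.0,0,0,0,-0.019,1,0.18,-3.0,0,0,0,-0.019,1,0.18,-3.0,0,0,0,0,1,0.18,-3.0,0,0,0,0,1,0.2,-2.0,0,0,0,0,1,0.2,-1.1,0,0,0,0,1,0,0,0,0,0,0,1,0,0,0,0,0,0,1,0,0,0,0,0,0,1]}}

```text
clock: 10.72
eef_pos: [521.9, -145.7, 233.9]
eef_rot: [-3.141, 0.0, -0.259]
wrist_force: [0.7, 0.8, -1.1]
finger_gap: 19.6
finger_force: 55.0
```

```bash
cat > w.py <<'E'
from h import *
s=manip.read_state();print(np.round(s['eef_pos'],2),np.round(s['eef_rot'],4),s['finger_gap'],s['wrist_force'],s['moment'])
p,d,m=grab('scene');P=zmap(m,d);c=s['eef_pos']
zf=c[2]-32+21 # flange top
k=region(P,c,58,zf-9,zf+6); k=cv2.morphologyEx(k,cv2.MORPH_OPEN,np.ones((2,2),np.uint8))
a,r=circ(hull(m,k,zf)); print('flange fit',a,r,'off',a-c[:2],k.sum())
k=region(P,(521.3,-176.6),70,165,182); a,r=circ(hull(m,k,175)); print('collar vis',a,r)
import sys
cv2.imwrite(f'pics/{sys.argv[1]}.png',cv2.resize(p[60:180,160:290],(780,580) if 0 else (624,576),interpolation=cv2.INTER_CUBIC))
E
python3 w.py c4
```

```text
[ 521.86 -145.67  233.92] [-3.1414e+00  2.0000e-04 -2.5930e-01] 19.57812119538147 [ 0.65341134  0.81008069 -1.09549043] [ 0.03028709 -0.00443701 -0.05608307]
flange fit [ 523.54053766 -131.17305597] 40.32170641428809 off [ 1.68482533 14.50135295] 359
collar vis [ 519.90321381 -174.98791968] 54.90613433544988
```

View pics/c4.png

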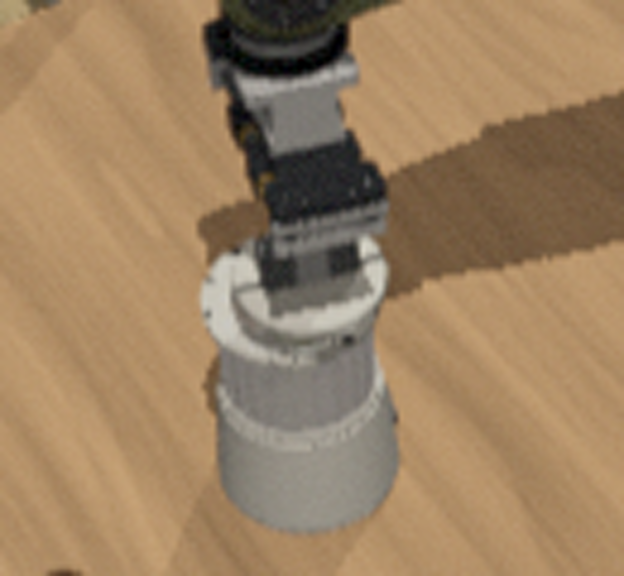

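The lid hangs level near crop (310,295) and still needs about 31 mm in -y to be over the mouth.

>>> {"fn": "jog_arm", "kwargs": {"rows": [-0.06,-1.6,0,0,0,-0.003,1,0,-1.0,0,0,0,-0.003,1,0,-0.5,0,0,0,0,1,0,0,-0.6,0,0,0,1,0,0,-0.6,0,0,0,1,0,0,-0.6,0,0,0,1,0,0,0,0,0,0,1,0,0,0,0,0,0,1]}}

```text
clock: 11.43
eef_pos: [521.1, -177.3, 215.4]
eef_rot: [-3.141, 0.001, -0.266]
wrist_force: [-0.1, 0.3, -0.6]
finger_gap: 19.3
finger_force: 55.0
```

```bash
python3 w.py c5
```

```text
[ 521.11 -177.35  215.43] [-3.1414e+00  1.0000e-03 -2.6580e-01] 19.331185350425752 [-0.06973566  0.28503046 -0.5628121 ] [ 0.07984404 -0.03018145 -0.01308501]
flange fit [ 523.4523306 -162.3053427] 40.51956420539714 off [ 2.34573272 15.04349597] 336
collar vis [ 521.06600375 -173.74909299] 53.54678044914961
```

View pics/c5.png

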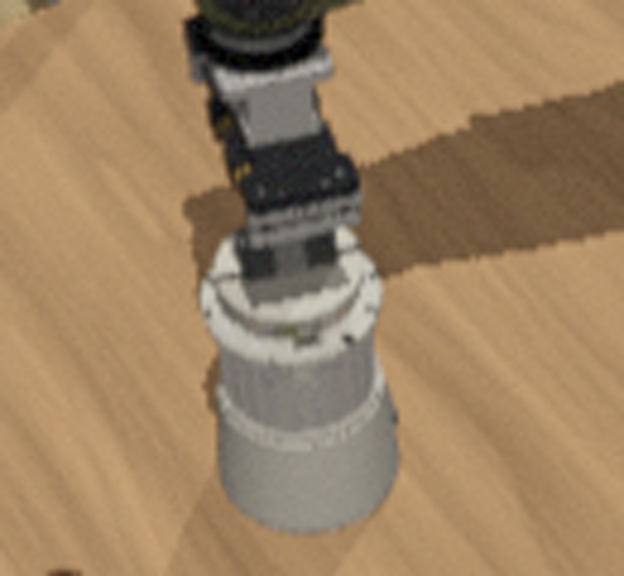

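The lid is centred over the mouth in the crop at (293,285), with its ribs in line with the dots. Next I lower it gently and watch the force.

>>> {"fn": "jog_arm", "kwargs": {"rows": [0,0.05,-0.3,0,0,0,1,0,0,-0.3,0,0,0,1,0,0,-0.2,0,0,0,1,0,0,-0.2,0,0,0,1,0,0,0,0,0,0,1]}}

```text
clock: 11.9
eef_pos: [521.1, -177.2, 205.4]
eef_rot: [-3.141, 0.001, -0.266]
wrist_force: [0.1, 0.9, -0.5]
finger_gap: 19.7
finger_force: 55.0
```

>>> {"fn": "jog_arm", "kwargs": {"rows": [0,0,-0.15,0,0,0,1,0,0,-0.15,0,0,0,1,0,0,-0.15,0,0,0,1,0,0,-0.1,0,0,0,1,0,0,0,0,0,0,1]}}

```text
clock: 12.32
eef_pos: [521.2, -177.2, 200.2]
eef_rot: [-3.142, 0.0, -0.266]
wrist_force: [1.0, -0.5, -0.7]
finger_gap: 19.3
finger_force: 55.0
```

No contact force, so both the plug and the lugs are entering.

>>> {"fn": "jog_arm", "kwargs": {"rows": [0,0,-0.15,0,0,0,1,0,0,-0.15,0,0,0,1,0,0,-0.1,0,0,0,1,0,0,-0.1,0,0,0,1,0,0,0,0,0,0,1]}}

```text
clock: 12.73
eef_pos: [521.2, -177.2, 195.2]
eef_rot: [-3.142, 0.0, -0.266]
wrist_force: [-0.5, 0.3, -1.4]
finger_gap: 19.4
finger_force: 55.0
```

>>> {"fn": "jog_arm", "kwargs": {"rows": [0,0,-0.05,0,0,0,1,0,0,-0.05,0,0,0,1,0,0,-0.05,0,0,0,1,0,0,0,0,0,0,1]}}

```text
clock: 13.07
eef_pos: [521.3, -177.3, 194.0]
eef_rot: [3.142, -0.0, -0.266]
wrist_force: [-0.0, -0.1, -1.5]
finger_gap: 19.7
finger_force: 55.0
```

>>> {"fn": "jog_arm", "kwargs": {"rows": [0,0,-0.05,0,0,0,1,0,0,-0.05,0,0,0,1,0,0,0,0,0,0,1,0,0,0,0,0,0,1]}}

```text
clock: 13.4
eef_pos: [521.3, -177.3, 193.9]
eef_rot: [3.141, -0.001, -0.266]
wrist_force: [-3.9, 1.9, 8.8]
finger_gap: 19.8
finger_force: 55.0
```

Seated: z stopped at 193.9 with 8.8 N upward. I start the clockwise twist.

>>> {"fn": "jog_arm", "kwargs": {"rows": [0,0,0,0,0,-0.05,1,0,0,0,0,0,-0.05,1,0,0,0,0,0,-0.05,1,0,0,0.05,0,0,-0.05,1,0,0,0,0,0,0,1,0,0,0,0,0,0,1], "newtons": 60}}

```text
clock: 13.9
eef_pos: [521.5, -177.5, 193.9]
eef_rot: [-3.142, -0.001, -0.465]
wrist_force: [1.5, -0.7, 4.3]
finger_gap: 19.8
finger_force: 60.0
```

```bash
python3 w.py c6
```

```text
[ 521.53 -177.46  193.92] [-3.1415e+00 -1.2000e-03 -4.6480e-01] 19.801977392226945 [ 1.4904342  -0.69228525  4.2530501 ] [-0.11035362 -0.06948821 -0.02832479]
flange fit [ 525.74966228 -159.82302454] 43.33361061594169 off [ 4.21571243 17.63292472] 381
collar vis [ 521.2959142  -174.12830145] 52.45969796404575
```

View pics/c6.png

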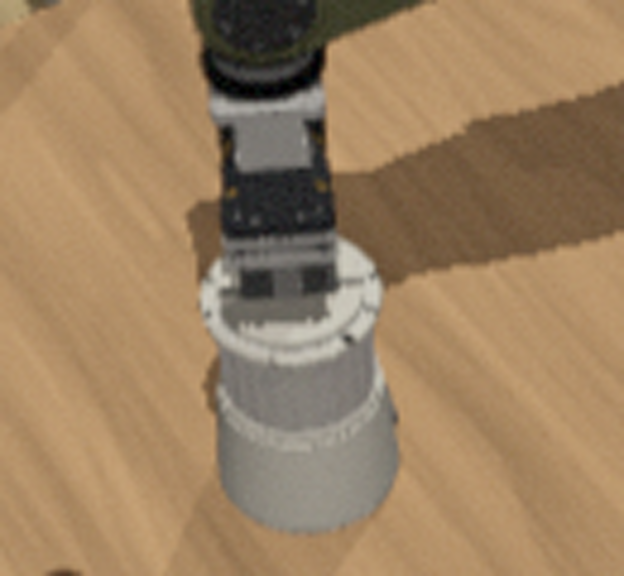

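The flange lies flush on the collar, and the ribs at crop (365,281) and (222,290) follow the gripper. I continue to the bar.

>>> {"fn": "jog_arm", "kwargs": {"rows": [0,0,0,0,0,-0.05,1,0,0,0,0,0,-0.05,1,0,0,0,0,0,-0.05,1,0,0,0,0,0,-0.05,1,0,0,0,0,0,-0.05,1,0,0,0,0,0,-0.05,1,0,0,0,0,0,-0.05,1,0,0,0,0,0,0,1,0,0,0,0,0,0,1]}}

```text
clock: 14.7
eef_pos: [521.5, -177.7, 193.9]
eef_rot: [-3.142, -0.001, -0.815]
wrist_force: [0.7, -4.0, 5.1]
finger_gap: 19.5
finger_force: 60.0
```

```bash
python3 w.py c7; python3 - <<'E'
from h import *
p,d,m=load('scene'); cv2.imwrite('pics/c8.png',cv2.resize(p[100:145,195:247],(780,600)[:1]+(585,) if 0 else (692,599),interpolation=cv2.INTER_CUBIC))
# predicted pixels of dots, bars, squares, rib tips
R=np.array(m['R']);t=np.array(m['t']);K=np.array(m['K'])
for nm,z,r,off in(('dot',175,55,0),('bar',175,55,-.55),('sq',175,55,-1.1),('rib',183,46,-.55)):
  for h in(0,np.pi):
    a=-.265+off+h; x=R@[521.3+r*np.cos(a),-176.6+r*np.sin(a),z]+t; s=x[:2]/x[2]; s=s*(1+m['k1']*(s@s)); u=K[:2,:2]@s+K[:2,2]; print(nm,np.round(u,1),np.round((u-[195,100])*13.3))
E
```

```text
[ 521.48 -177.72  193.94] [-3.1415e+00 -1.5000e-03 -8.1500e-01] 19.480509195792184 [ 0.73120128 -3.957522    5.09767336] [-0.54801717 -0.03244651  0.09067636]
flange fit [ 525.64055373 -162.23848054] 45.39364036278843 off [ 4.16195996 15.48552243] 431
collar vis [ 518.43539991 -176.71011082] 50.08629501933787
dot [203.  125.7] [106. 342.]
dot [236.3 118. ] [550. 240.]
bar [203.3 119. ] [111. 252.]
bar [236.3 124.8] [550. 330.]
sq [208.5 113.2] [179. 175.]
sq [231.4 130.8] [484. 410.]
rib [205.8 117.7] [143. 235.]
rib [233.5 122.5] [512. 300.]
```

View pics/c8.png

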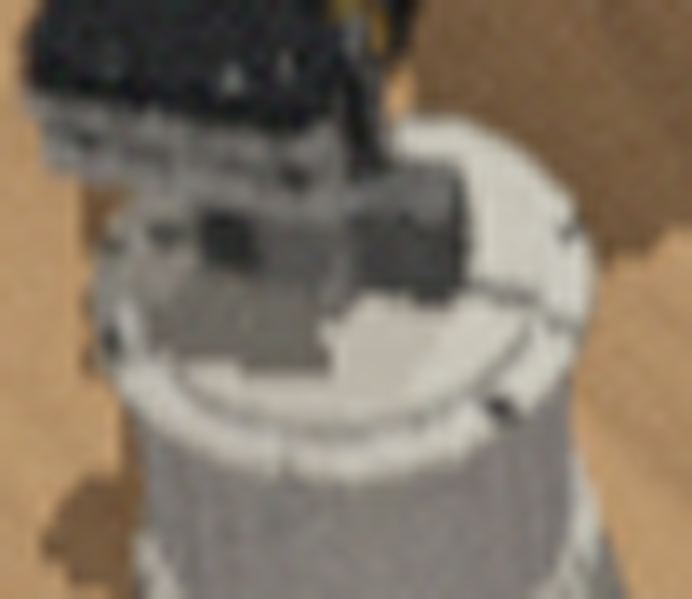

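In the crop, the right rib at (480–530, 285–300) runs straight into the bar at (570,325), midway between the dot at (570,225) and the square at (500,408). The flange is flush and the spring moment (about 0.12 N m) can be felt. I'm handing it in while still gripping.

```bash
python3 -c "
from h import *
print(manip.sign_off())"
```

```text
the job is handed in; nothing more can be done
None
```

The leek is in the bowl, and the lid sits flat on the collar, twisted to the halfway bar and still held there at 60 N against the spring; I handed the job in at about 15 s without touching the knife, bowl or mill.

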